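Dock the pot carrier on its pin

ROBOT

A 6-joint arm with a two-finger parallel gripper is mounted at the origin on a cart in front of the work surface, level with it; the furniture and walls round the work are solid. World frame = base frame: x ahead of the robot, y to its left, z up, the work surface at z = 0. Lengths are in m, angles in rad, forces in N, time in s.
With the tool pointing down it reaches from about 0.35 to 0.975 m from the base axis. Payload 4.9 kg.
Tool frame: the origin (TCP) lies at the very end of the fingers, on their centre line; the grasp point (between the pads) lies 19 mm behind it; z points along the fingers, x is the direction in which the jaws open and shut, and the axes are right-handed (so a half turn about z gives the same grasp; the last joint's range is limited). The gripper opens to 85 mm and grips with 20 to 120 N. Pads are 22 mm wide; open, the fingers measure 114 mm over their backs; the gripper's body (76 mm by 85 mm) begins 54 mm behind the grasp point. The pads swing forward as they close: fully open they stand 13 mm farther back than shut.
Start: joints at [-1.456, 0.053, 1.613, -0, 1.476, -0.119], TCP at [0.145, -0.608, 0.231] pointing down, gripper open.
Joint ranges: [-3.01, 3.01], [-1.01, 2.22], [0.06, 2.58], [-1.02, 4.17], [0.09, 2.62], [-3.14, 3.14]. Speed limits (rad/s): [2.57, 2.57, 3.14, 3.14, 3.14, 3.14].

INTERFACE

Orientations are given as a rotation vector (axis times angle).
In Python, from station import monitor, imaging, ticket gives the robot as it stands.
- The arm moves only by the tool step_arm, never from a script. Its argument "targets" is one flat list of numbers, 4 for each row, row after row: the shift along the tool's x, y, z in m, then the turn about the tool's z in rad. In form: [tx, ty, tz, roll, tx, ty, tz, roll, ...]. A call has 1 to 12 rows; each row is the pose to reach, as a shift and turn from the pose measured when the call began, along the tool's axes at that moment; what a row does not reach only later rows make up. A row lasts 1/12 s, in which the tool goes at most 41.7 mm and 7.16 degrees, less where a joint would pass 70% of its speed; a pose out of reach is approached as far as the arm can. A call with a gripper value outside its range is refused whole. "grip" is the finger opening in m, from 0 to 0.0854, set as the call begins (left out, the last holds). The fingers move at their own pace and stop on an object; "force" is the grip in N (left out, the last holds). Time passes only in rows, so rows that repeat a pose let the fingers close. It gives the time, the measured TCP pose, the force and the opening at its end, in the units of the state.
- monitor.get_obs(): the state, without advancing time (a new reading comes with each control period).
- imaging.get_image(name): name is "scene" or "side" or "wrist"; returns a dict with "color" (384x512x3 uint8, red, green, blue), "depth" (384x512 float32, m along the optical axis (not along the pixel's ray), 0 where there is no reading), "fov_y" (degrees; the focal length in pixels is half the picture's height over the tangent of half this angle, whatever the lens; pixels are square), "cx", "cy" (the principal point, pixels), "R" (3x3) and "t" (3): a world point X has camera coordinates R X + t. Camera axes: x right, y down, z forward; pixel columns grow to the right and rows downward; lengths in m; the calibration is good to about 2 mm. A picture is of the moment at which its call begins.
- ticket.finish_job(): hands the job in, once; it reports no verdict.
Trained networks look in a picture, given as the dict that the camera call returned (one of the last four; its "shot" number tells which), for a name from the list of things; names that differ only in an ending like _2 or _b are one class to them, and where a whole thing is asked for, a point or a joint stands for the part that bears it (a point fixed in the world has none). Each returns a list of dicts, best first, with "score" (0 to 1); they miss things now and then, are a little off and sometimes report something else, mostly with a low value. They report only what shows in the picture. A call takes as long as a camera call. They do not tell look-alikes from the thing itself.
- imaging.search_frame(name, picture): "uv" ([column, row] in pixels, amid what is visible of it).
- imaging.mark_of(name, picture): "uv" ([column, row] in pixels: a listed point, or the origin of a listed thing).
The state is a dict: "t": time; "q": joint angles; "dq": joint speeds; "effort": joint torques, N m; "tool_pos": TCP position; "tool_rot": TCP orientation; "contact_force": force on the tool from outside, world axes, zero at the start; "wrist_torque": the same for the moment, N m; "opening": finger opening in m.
Only numpy, scipy, OpenCV 4.12 (cv2) and the standard library are available. Lean on these libraries where they do the work, as an engineer would, in place of code of your own. Each camera call takes 0.05 s, during which the arm holds its last target.

TASK

Dock the small white pot carrier: push it, flat on the table, so that the mouth of its hook runs onto the upright pin of the blue docking plate and on into the throat, until the orange spring latch has been pushed aside and has snapped shut again behind the pin. Keep the pot standing in its well, leave the bottle, jar and box nearby alone, and let go of everything.

Things in the scene. Friction and masses are not known exactly. Their poses are not given: they have to be found in the camera images.
- pot_carrier: White sled (about 0.6 kg) on two black skids, loose on the table. Origin on the table under the deck's centre; +x forward to the hook, +y its left, z up. Deck 90 (x) x 92 (y) mm, top at 22 mm. The dark steel hook plate on its nose lies at z = 14 to 28 mm.
- push_face (a point): Centre of the rear face of the white upright wall at the carrier's rear, 35 mm above the table and 45 mm behind the carrier's origin; same axes. The wall is 10 mm thick, 92 mm wide and its top stands at 54 mm: push on its rear face (or pinch it from above).
- hook_mouth (a point): Front end of the hook's throat, on the carrier's axis, 117 mm ahead of its origin, 21 mm up; same axes. From here two splayed guide arms reach about 32 mm further forward, where the mouth between them is about 73 mm wide; behind it the throat is 21 mm wide and 62 mm deep (closed end 55 mm ahead of the carrier's origin).
- hook_throat (a point): Where the pin's axis lies when the pin is fully home in the hook: on the carrier's axis, 63 mm ahead of its origin, 21 mm up; same axes. The latch snaps shut once the pin's axis is within about 8 mm of this point.
- latch (a joint): Orange latch finger, 5 x 28 x 12 mm, on a vertical pivot at the left of the throat (carrier x = 101, y = 17 mm), reaching across it. 0 = shut (a stop keeps it from swinging outward); positive = swung inward (rad), up to 1.5. A light spring shuts it; the entering pin swings it about 1.4 rad, at a few newtons.
- dock: Blue plate fixed to the table, 8 mm thick (x = 2 to 92, y = +-65 mm, with a 44 mm wide tongue back to x = -20); origin on the table on the pin's axis. +x is the way the carrier travels and points when docked (a few degrees off do no harm). The steel pin is 16 mm in diameter with a 34 mm head at z = 48 to 57 mm, so the hook cannot be lifted over it: it passes above the plate, under the head.
- pin (a point): On the pin's axis at the hook's mid height, 21 mm above the table.
- pot_centre (a point): Centre of the closed lotion pot (65 mm in diameter, 29 mm tall, tan lid, about 90 g), standing loose in a shallow grey well on the deck (well rim at 34 mm, pot top at 54 mm above the table; 6 mm ahead of the carrier's origin). z axis up.
- green_bottle: Bystander: green bottle with white cap, 44 mm in diameter, 108 mm tall; origin under its base.
- white_jar: Bystander: low white jar, 51 mm in diameter, 27 mm tall; origin under its base.
- test_box: Bystander: small white box, 44 x 62 x 16 mm; origin under its base.
Not all that is in view belongs to the job. Leave any yellow look-alike of the part that bears pot_centre alone.

How it is judged:
By the outcome, as a careful person would: the job done as asked, in the order asked, and still so for the second after the job is handed in, with the robot touching nothing.
It also fails if it takes over 35 s, if anything falls off the work surface, if the arm or the gripper's body presses on something with over 40 N, if the wrist force passes 120 N, or if a joint passes its speed limit or range.

## Working session

There is one attempt and no reset: what is moved stays moved. The work goes in short steps, Python scripts to look and compute and a tool call to move; the robot and the scene stay as the last step left them, time stands still between calls to the robot, and variables do not carry over. Pictures are saved under pics/ and viewed, and the job is handed in when it is done.

Besides the shell and the picture viewer there is one more tool, called after ">>>" as a command line: name --argument value ..., lists and objects as JSON in quotes. step_arm: Moves the arm, as the interface text tells. Its arguments: {"type":"object","properties":{"targets":{"type":"array","items":{"type":"number"}},"grip":{"type":"number"},"force":{"type":"number"}},"required":["targets"]}

```bash
mkdir -p pics; ls; cat > h.py <<'E'
import numpy as np, cv2
from station import monitor, imaging, ticket
def K(p):
    h,w=p['color'].shape[:2]; f=h/2/np.tan(np.radians(p['fov_y'])/2); return f,p['cx'],p['cy']
def save(p,n): cv2.imwrite('pics/'+n,cv2.cvtColor(p['color'],cv2.COLOR_RGB2BGR))
def ray(p,uv):
    f,cx,cy=K(p); d=np.array([(uv[0]-cx)/f,(uv[1]-cy)/f,1.]); R=np.array(p['R']);t=np.array(p['t'])
    return -R.T@t, R.T@d
def atz(p,uv,z):
    o,d=ray(p,uv); return o+d*(z-o[2])/d[2]
def bydepth(p,uv):
    o,d=ray(p,uv); return o+d*p['depth'][int(round(uv[1])),int(round(uv[0]))]
def proj(p,X):
    f,cx,cy=K(p); c=np.array(p['R'])@np.array(X)+np.array(p['t']); return np.array([cx+f*c[0]/c[2],cy+f*c[1]/c[2]])
def tri(p1,u1,p2,u2):
    o1,d1=ray(p1,u1);o2,d2=ray(p2,u2);A=np.stack([d1,-d2],1);s=np.linalg.lstsq(A,o2-o1,rcond=None)[0]
    a=o1+d1*s[0];b=o2+d2*s[1];return (a+b)/2,np.linalg.norm(a-b)
E
python3 - <<'E'
from h import *
np.set_printoptions(precision=4,suppress=True)
print(monitor.get_obs())
P={}
for n in ['scene','side','wrist']:
    p=imaging.get_image(n);P[n]=p;save(p,n+'0.png');print(n,p['fov_y'],-np.array(p['R']).T@p['t'])
    for k in ['pot_carrier','push_face','hook_mouth','hook_throat','pin','dock','pot_centre','green_bottle','white_jar','test_box']:
        r=imaging.mark_of(k,p)
        print(n,k,[(np.round(a['uv'],1).tolist(),round(a['score'],2)) for a in r[:3]])
E
```

```text
pics
{'t': 0.0, 'q': array([-1.456 ,  0.0533,  1.6143,  0.    ,  1.476 , -0.119 ]), 'dq': array([ 0.0025, -0.0002,  0.0003, -0.0014, -0.0001,  0.0016]), 'effort': array([  0.0008, -39.3674, -37.0179,  -0.    ,   0.007 ,  -0.    ]), 'tool_pos': array([ 0.1447, -0.6074,  0.2301]), 'tool_rot': array([-2.4642,  1.9463,  0.0023]), 'contact_force': array([-0.2108,  0.1778, -0.2467]), 'wrist_torque': array([ 0.0703,  0.0175, -0.0526]), 'opening': 0.08534109454495586}
scene 53.978606704804825 [ 0.0545 -0.9203  0.502 ]
scene pot_carrier [([248.5, 198.1], 0.89)]
scene push_face [([241.8, 181.5], 0.67)]
scene hook_mouth []
scene hook_throat [([262.7, 196.6], 0.66)]
scene pin [([290.9, 216.6], 0.84)]
scene dock [([295.2, 226.8], 0.82)]
scene pot_centre [([249.3, 184.2], 0.64), ([343.0, 244.6], 0.56)]
scene green_bottle [([294.0, 224.2], 0.37)]
scene white_jar [([337.3, 280.4], 0.84)]
scene test_box [([305.9, 292.4], 0.77)]
side 46.4578720271978 [0.1056 0.9722 0.5853]
side pot_carrier [([226.8, 237.1], 0.66)]
side push_face [([216.3, 233.9], 0.82)]
side hook_mouth [([233.1, 211.3], 0.95)]
side hook_throat [([231.8, 220.4], 0.92), ([226.6, 223.9], 0.62)]
side pin [([243.3, 200.3], 0.7)]
side dock [([245.1, 204.9], 0.75), ([303.4, 186.8], 0.53)]
side pot_centre [([224.4, 221.3], 0.85), ([255.6, 181.7], 0.55)]
side green_bottle [([210.1, 294.3], 0.98)]
side white_jar [([284.3, 180.6], 0.62)]
side test_box [([302.8, 185.4], 0.69)]
wrist 60.13635242268164 [ 0.2195 -0.5915  0.374 ]
wrist pot_carrier []
wrist push_face []
wrist hook_mouth []
wrist hook_throat []
wrist pin []
wrist dock []
wrist pot_centre []
wrist green_bottle []
wrist white_jar []
wrist test_box []
```

View pics/scene0.png

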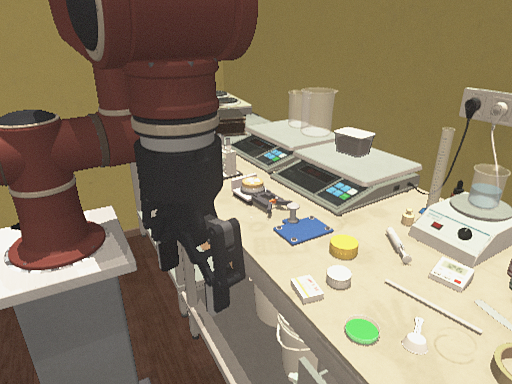

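View pics/side0.png

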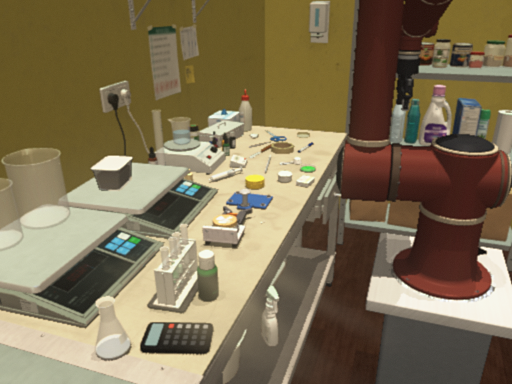

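View pics/wrist0.png

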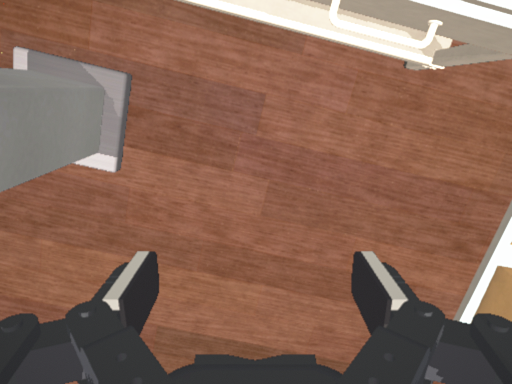

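```bash
python3 - <<'E'
from h import *
p=cv2.imread('pics/scene0.png');q=cv2.imread('pics/side0.png')
a=cv2.resize(p[140:320,190:390],(600,540),interpolation=cv2.INTER_CUBIC);b=cv2.resize(q[140:320,170:370],(600,540),interpolation=cv2.INTER_CUBIC)
cv2.imwrite('pics/sc_crop.png',a);cv2.imwrite('pics/si_crop.png',b)
np.set_printoptions(precision=4,suppress=True)
S=imaging.get_image('scene');D=imaging.get_image('side')
for k,u,v in [('carrier',(248.5,198.1),(226.8,237.1)),('push',(241.8,181.5),(216.3,233.9)),('throat',(262.7,196.6),(231.8,220.4)),('pin',(290.9,216.6),(243.3,200.3)),('dock',(295.2,226.8),(245.1,204.9)),('pot',(249.3,184.2),(224.4,221.3)),('jar',(337.3,280.4),(284.3,180.6)),('box',(305.9,292.4),(302.8,185.4))]:
    print(k,*tri(S,u,D,v))
E
```

```text
carrier [ 0.5304  0.0079 -0.0006] 0.007425049241384684
push [0.5351 0.0607 0.0348] 0.009470278485466204
throat [ 0.5431 -0.0515  0.0227] 0.002272941181680809
pin [ 0.5571 -0.1863  0.0207] 0.006446591142888566
dock [ 0.5591 -0.2046 -0.0026] 0.004912839954731134
pot [0.5346 0.0086 0.0457] 0.009209941238348706
jar [ 0.5037 -0.4396 -0.0002] 0.004487631629885817
box [ 0.4327 -0.4308 -0.0078] 0.0004460907971072654
```

View pics/sc_crop.png

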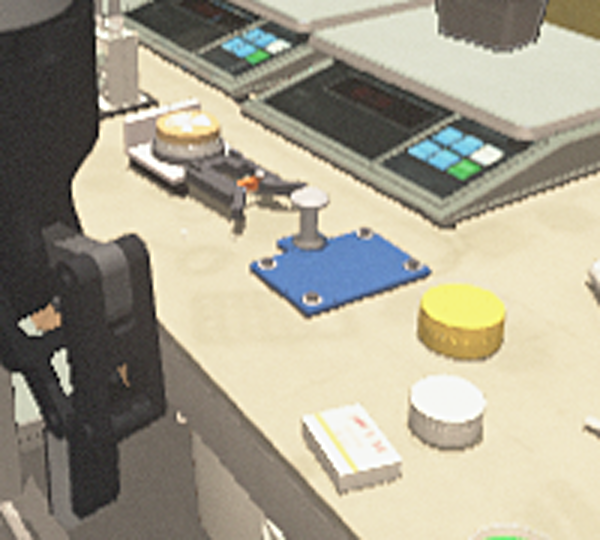

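View pics/si_crop.png

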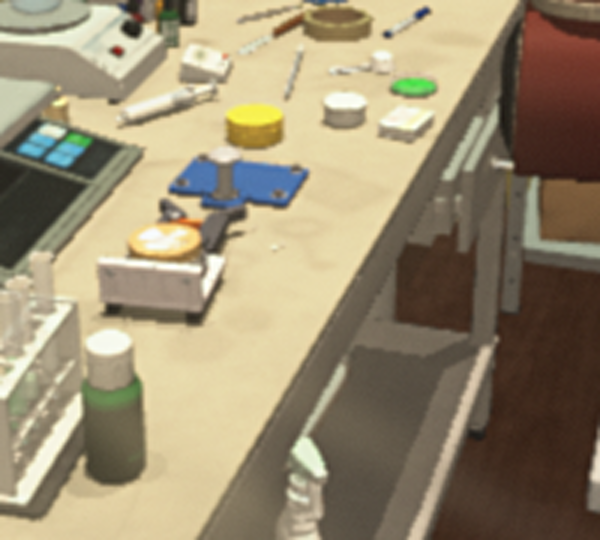

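```bash
python3 - <<'E'
from h import *
from scipy.spatial.transform import Rotation as Ro
np.set_printoptions(precision=4,suppress=True)
o=monitor.get_obs();T=Ro.from_rotvec(o['tool_rot']).as_matrix();print(T)
W=imaging.get_image('wrist');c=-W['R'].T@W['t'];print('cam in tool',T.T@(c-o['tool_pos']));print(W['R']@T)
D=imaging.get_image('side');print('bottle',atz(D,(210.1,294.3),0))
# tool shift to target
X=np.array([0.45,0.02,0.30]);print(T.T@(X-o['tool_pos']))
E
```

```text
[[ 0.2317 -0.9728 -0.    ]
 [-0.9728 -0.2317 -0.    ]
 [ 0.      0.     -1.    ]]
cam in tool [ 0.0012 -0.0765 -0.1427]
[[ 1.      0.0001 -0.0003]
 [-0.0002  0.955  -0.2966]
 [ 0.0003  0.2966  0.955 ]]
bottle [0.4701 0.2516 0.    ]
[-0.5402 -0.4424 -0.0687]
```

```bash
python3 - <<'E'
from h import *
from scipy.spatial.transform import Rotation as Ro
o=monitor.get_obs();T=Ro.from_rotvec(o['tool_rot']).as_matrix()
print(T.T@(np.array([.54,-.12,.33])-o['tool_pos']))
E
```

```text
[-0.3831081  -0.4975055  -0.09869758]
```

>>> step_arm --targets '[-0.022, -0.028, -0.006, -0.12, -0.045, -0.059, -0.012, -0.24, -0.068, -0.09, -0.018, -0.36, -0.092, -0.12, -0.024, -0.48, -0.116, -0.151, -0.03, -0.6, -0.14, -0.182, -0.036, -0.72, -0.164, -0.213, -0.042, -0.84, -0.188, -0.244, -0.048, -0.96, -0.212, -0.275, -0.054, -1.08, -0.236, -0.306, -0.06, -1.2, -0.26, -0.337, -0.066, -1.3, -0.284, -0.368, -0.072, -1.4]'

```text
t: 2.85
tool_pos: [0.4378, -0.2447, 0.304]
tool_rot: [3.139, 0.107, 0.001]
contact_force: [0.6, -0.7, -0.5]
opening: 0.0854
```

```bash
python3 - <<'E'
from h import *
from scipy.spatial.transform import Rotation as Ro
np.set_printoptions(precision=4,suppress=True)
o=monitor.get_obs();T=Ro.from_rotvec(o['tool_rot']).as_matrix();print(o['t'],o['tool_pos'],o['q'],T)
print(T.T@(np.array([.54,-.12,.33])-o['tool_pos']))
E
```

```text
2.85 [ 0.4378 -0.2447  0.304 ] [-0.6581 -0.2809  1.8003 -0.      1.6212 -0.726 ] [[ 0.9977  0.0678  0.0008]
 [ 0.0678 -0.9977 -0.0006]
 [ 0.0007  0.0007 -1.    ]]
[ 0.1104 -0.1175 -0.026 ]
```

>>> step_arm --targets '[0.028, -0.029, -0.006, 0, 0.055, -0.058, -0.013, 0, 0.083, -0.088, -0.02, 0, 0.11, -0.117, -0.026, 0, 0.11, -0.117, -0.026, 0, 0.11, -0.117, -0.026, 0]'

```text
t: 3.35
tool_pos: [0.5406, -0.1189, 0.3303]
tool_rot: [3.139, 0.113, 0.002]
contact_force: [-0.6, -0.5, -0.5]
opening: 0.0854
```

```bash
python3 - <<'E'
from h import *
np.set_printoptions(precision=4,suppress=True)
p=imaging.get_image('wrist');save(p,'w1.png')
np.savez('w1.npz',**{k:np.array(v) for k,v in p.items()})
Z=dict(pot_carrier=0,push_face=.035,hook_mouth=.021,hook_throat=.021,pin=.021,dock=0,pot_centre=.04)
for k in Z:
    for a in imaging.mark_of(k,p)[:2]: print(k,np.round(a['uv'],1),round(a['score'],2),atz(p,a['uv'],Z[k]))
print(monitor.get_obs()['tool_pos'])
E
```

```text
pot_carrier [263.3  94.6] 0.58 [ 0.5488 -0.0516  0.    ]
hook_mouth [263.  137.5] 0.58 [ 0.5522 -0.107   0.021 ]
hook_throat [263.5  91.3] 0.57 [ 0.5482 -0.0471  0.021 ]
pin [263.9 194.9] 0.75 [ 0.56   -0.1886  0.021 ]
pin [263.3 136.4] 0.42 [ 0.5525 -0.1055  0.021 ]
dock [263.4 191.7] 0.85 [ 0.56   -0.1903  0.    ]
pot_centre [262.4  47.7] 0.94 [0.5423 0.003  0.04  ]
pot_centre [269.5 295.1] 0.9 [ 0.5802 -0.3409  0.04  ]
[ 0.5391 -0.1214  0.3298]
```

View pics/w1.png

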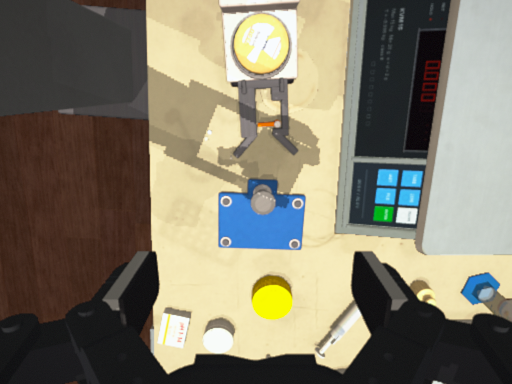

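```bash
python3 - <<'E'
import cv2
p=cv2.imread('pics/w1.png')
cv2.imwrite('pics/w1c.png',cv2.resize(p[0:160,200:330],None,fx=3.7,fy=3.7,interpolation=cv2.INTER_CUBIC))
cv2.imwrite('pics/w1d.png',cv2.resize(p[140:260,200:330],None,fx=4,fy=4,interpolation=cv2.INTER_CUBIC))
E
```

```text
(no output)
```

View pics/w1c.png

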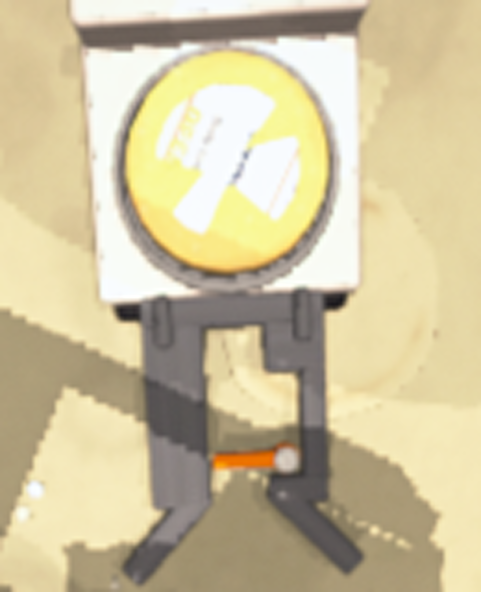

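View pics/w1d.png

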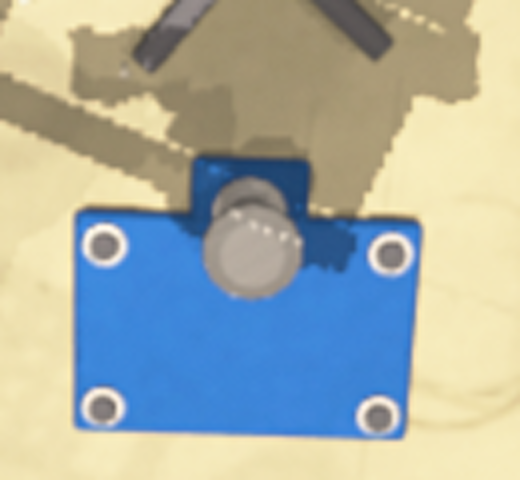

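```bash
python3 - <<'E'
from h import *
np.set_printoptions(precision=4,suppress=True)
p=dict(np.load('w1.npz'))
c=lambda u,v,z:atz(p,(200+u/3.7,v/3.7),z)
d=lambda u,v,z:atz(p,(200+u/4,140+v/4),z)
def ang(a,b): v=b-a; return np.degrees(np.arctan2(v[1],v[0]))
A,B=c(101,303,.022),c(350,290,.022);print('deck front',A,B,(A+B)/2,ang(A,B),np.linalg.norm(A-B))
A,B=c(84,45,.022),c(101,303,.022);print('deck left edge',A,B,ang(A,B))
A,B=c(358,40,.022),c(350,290,.022);print('deck right edge',A,B,ang(A,B))
A,B=c(78,25,.054),c(364,10,.054);print('wall front top',A,B,(A+B)/2,ang(A,B),np.linalg.norm(A-B))
A,B=c(123,577,.028),c(362,562,.028);print('tips',A,B,(A+B)/2,ang(A,B))
A,B=c(211,500,.028),c(268,490,.028);print('mouth',A,B,(A+B)/2)
A,B=c(206,328,.028),c(262,325,.028);print('throat end',A,B,(A+B)/2)
print('pot top',c(227,160,.054))
print('pin head',d(252,252,.057),'holes',[d(104,244,.008),d(391,254,.008),d(103,408,.008),d(378,416,.008)])
h=[d(104,244,.008),d(391,254,.008),d(103,408,.008),d(378,416,.008)]
print('dock ang',ang((h[0]+h[1])/2,(h[2]+h[3])/2),ang(h[0],h[1]))
D=p['depth'];print('depth',[bydepth(p,(int(200+u/3.7),int(v/3.7))) for u,v in [(227,160),(180,320),(150,560)]], bydepth(p,(263,203)))
E
```

```text
deck front [ 0.5006 -0.0388  0.022 ] [ 0.5868 -0.0284  0.022 ] [ 0.5437 -0.0336  0.022 ] 6.939184472532277 0.08681543414241591
deck left edge [0.4912 0.0413 0.022 ] [ 0.5006 -0.0388  0.022 ] -83.33871011398827
deck right edge [0.5811 0.0493 0.022 ] [ 0.5868 -0.0284  0.022 ] -85.78285807104223
wall front top [0.4924 0.0406 0.054 ] [0.5788 0.0509 0.054 ] [0.5356 0.0457 0.054 ] 6.796553442877709 0.08703746945447528
tips [ 0.5136 -0.1338  0.028 ] [ 0.6006 -0.122   0.028 ] [ 0.5571 -0.1279  0.028 ] 7.721835800645116
mouth [ 0.5438 -0.1035  0.028 ] [ 0.564  -0.0984  0.028 ] [ 0.5539 -0.1009  0.028 ]
throat end [ 0.5377 -0.0445  0.028 ] [ 0.557  -0.0422  0.028 ] [ 0.5473 -0.0433  0.028 ]
pot top [0.5405 0.0062 0.054 ]
pin head [ 0.5578 -0.1884  0.057 ] holes [array([ 0.5054, -0.2062,  0.008 ]), array([ 0.6119, -0.2025,  0.008 ]), array([ 0.5081, -0.2729,  0.008 ]), array([ 0.6142, -0.2688,  0.008 ])]
dock ang -87.86594558642398 1.963087446451971
depth [array([0.5401, 0.0064, 0.0538]), array([ 0.5277, -0.042 ,  0.0262]), array([ 0.5224, -0.1262,  0.0293])] [ 0.5577 -0.1881  0.0579]
```

```bash
python3 - <<'E'
from h import *
from scipy.spatial.transform import Rotation as Ro
np.set_printoptions(precision=4,suppress=True)
D=imaging.get_image('side')
f,cx,cy=K(D);v,u=np.mgrid[0:384,0:512];d=D['depth'];C=np.stack([(u-cx)/f*d,(v-cy)/f*d,d],-1)
X=(C-D['t'])@D['R']
m=(d>0)&(X[...,2]>.03)&(X[...,2]<.35)&(abs(X[...,1]-.17)<.12)&(abs(X[...,0]-.53)<.12)
P=X[m]
for y in np.arange(.05,.29,.02):
    s=P[abs(P[:,1]-y)<.01]
    if len(s): print(round(y,2),len(s),s.min(0),s.max(0))
o=monitor.get_obs();T=Ro.from_rotvec(o['tool_rot']).as_matrix();print(o['t'],o['tool_pos'],T[:,1],np.degrees(np.arctan2(T[1,1],T[0,1])))
for Y in ([.5288,.102,.18],[.5288,.102,.014]): print(T.T@(np.array(Y)-o['tool_pos']))
E
```

```text
0.05 239 [0.4857 0.05   0.03  ] [0.6491 0.06   0.056 ]
0.07 87 [0.5278 0.06   0.0301] [0.6491 0.0664 0.0551]
0.19 163 [0.53   0.1857 0.0302] [0.5672 0.2    0.1325]
0.21 285 [0.5305 0.2    0.0311] [0.5602 0.2197 0.1344]
0.23 73 [0.5286 0.2205 0.0309] [0.6499 0.2398 0.1332]
0.25 305 [0.4487 0.24   0.0311] [0.5596 0.2598 0.1336]
0.27 915 [0.4487 0.26   0.03  ] [0.5569 0.28   0.1338]
3.8 [ 0.5392 -0.1213  0.3299] [ 0.0664 -0.9978  0.0007] -86.19300644889935
[ 0.0043 -0.2236  0.1497]
[ 0.0042 -0.2237  0.3157]
```

>>> step_arm --targets '[0.001, -0.035, 0.02, -0.01, 0.002, -0.07, 0.04, -0.02, 0.003, -0.105, 0.06, -0.03, 0.004, -0.14, 0.08, -0.04, 0.005, -0.17, 0.11, -0.05, 0.006, -0.202, 0.14, -0.05, 0.006, -0.202, 0.15, -0.05, 0.006, -0.202, 0.15, -0.05, 0.006, -0.202, 0.15, -0.05]' --grip 0.05

```text
t: 4.55
tool_pos: [0.5317, 0.08, 0.1795]
tool_rot: [3.135, 0.183, -0.001]
contact_force: [0.2, 0.8, 1.0]
opening: 0.0499
```

```bash
python3 - <<'E'
from h import *
from scipy.spatial.transform import Rotation as Ro
np.set_printoptions(precision=4,suppress=True)
p=imaging.get_image('wrist');save(p,'w2.png')
np.savez('w2.npz',**{k:np.array(v) for k,v in p.items()})
for a in imaging.mark_of('push_face',p)[:2]: print(a,atz(p,a['uv'],.035))
o=monitor.get_obs();T=Ro.from_rotvec(o['tool_rot']).as_matrix();print(o['t'],o['tool_pos'],o['opening'],T[:,1],np.degrees(np.arctan2(T[1,1],T[0,1])))
print(proj(p,[.5343,.057,.054]),proj(p,[.5315,.081,.014]))
E
```

```text
{'uv': [253.5, 203.8], 'score': 0.97} [0.5345 0.0538 0.035 ]
4.65 [0.5333 0.0794 0.1819] 0.04995824564437328 [ 0.1146 -0.9934  0.0014] -83.41824327330521
[253.6711 207.6265] [253.7843 169.3615]
```

View pics/w2.png

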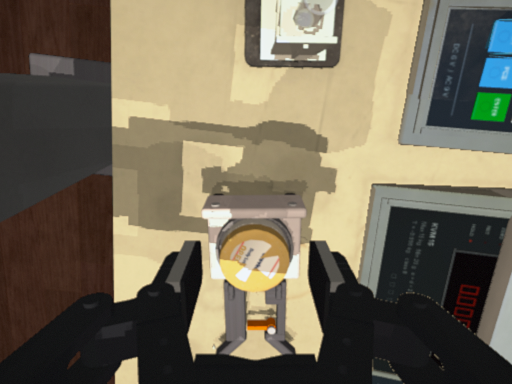

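>>> step_arm --targets '[-0.001, -0.002, 0.03, 0, -0.001, -0.002, 0.06, 0, -0.001, -0.002, 0.09, 0, -0.001, -0.002, 0.12, 0, -0.001, -0.002, 0.14, 0, -0.001, -0.002, 0.155, 0, -0.001, -0.002, 0.165, 0, -0.001, -0.002, 0.166, 0]'

```text
t: 5.32
tool_pos: [0.5328, 0.08, 0.0153]
tool_rot: [3.135, 0.178, 0.005]
contact_force: [0.3, 1.1, 0.2]
opening: 0.0499
```

```bash
python3 - <<'E'
from h import *
from scipy.spatial.transform import Rotation as Ro
np.set_printoptions(precision=4,suppress=True)
p=imaging.get_image('side');save(p,'s2.png')
q=imaging.get_image('scene');save(q,'q2.png')
cv2.imwrite('pics/s2c.png',cv2.resize(cv2.imread('pics/s2.png')[160:300,160:320],None,fx=3.5,fy=3.5))
cv2.imwrite('pics/q2c.png',cv2.resize(cv2.imread('pics/q2.png')[120:280,180:360],None,fx=3.5,fy=3.5))
o=monitor.get_obs();T=Ro.from_rotvec(o['tool_rot']).as_matrix();print(o['t'],o['tool_pos'],o['opening'],o['contact_force'],T[:,1],np.degrees(np.arctan2(T[1,1],T[0,1])))
E
```

```text
5.4167 [0.534  0.0805 0.0172] 0.049870812364618156 [ 0.3832 -0.2969  0.6197] [ 0.1135 -0.9935  0.0017] -83.4820159293837
```

View pics/s2c.png

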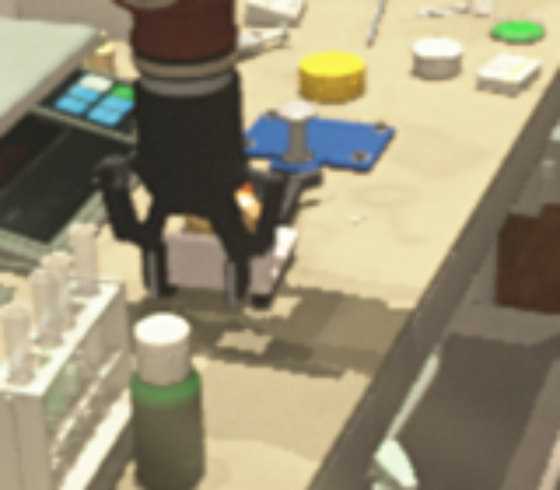

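View pics/q2c.png

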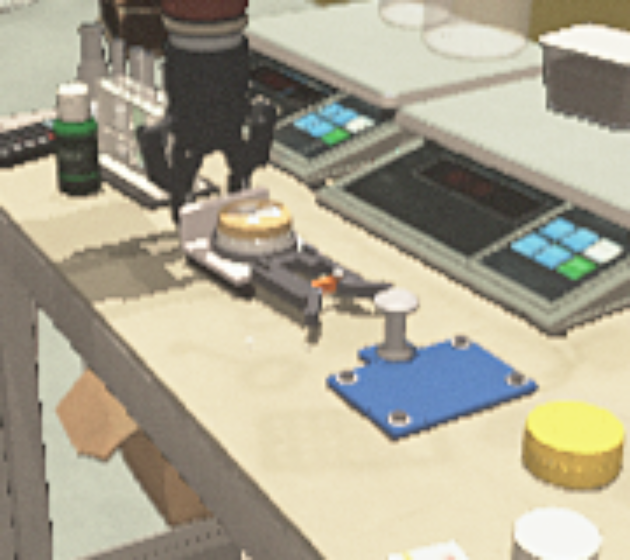

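>>> step_arm --targets '[0, 0.004, 0, 0, 0, 0.009, 0, 0, 0, 0.014, 0, 0, 0, 0.02, 0, 0.005, 0, 0.026, 0, 0.01, 0, 0.032, 0, 0.016, 0, 0.038, 0, 0.022, 0, 0.045, 0, 0.028, 0, 0.052, 0, 0.034, 0, 0.058, 0, 0.04, 0, 0.062, 0, 0.044, 0, 0.064, 0, 0.045]'

```text
t: 6.42
tool_pos: [0.5412, 0.0162, 0.0172]
tool_rot: [3.139, 0.106, 0.009]
contact_force: [-0.5, 5.4, 2.9]
opening: 0.0499
```

```bash
cat > look.py <<'E'
from h import *
import sys
from scipy.spatial.transform import Rotation as Ro
np.set_printoptions(precision=4,suppress=True)
n=sys.argv[1]
p=imaging.get_image('side');save(p,'s%s.png'%n)
q=imaging.get_image('scene');save(q,'q%s.png'%n)
w=imaging.get_image('wrist');save(w,'w%s.png'%n)
a=cv2.resize(cv2.imread('pics/s%s.png'%n)[170:270,180:290],(400,364),interpolation=cv2.INTER_CUBIC)
b=cv2.resize(cv2.imread('pics/q%s.png'%n)[160:260,220:330],(400,364),interpolation=cv2.INTER_CUBIC)
cv2.imwrite('pics/m%s.png'%n,np.hstack([a,b]))
for k,z in [('hook_mouth',.021),('hook_throat',.021),('pot_centre',.04)]:
  for nm,P in (('side',p),('scene',q)):
    for r in imaging.mark_of(k,P)[:2]: print(nm,k,round(r['score'],2),atz(P,r['uv'],z))
o=monitor.get_obs();T=Ro.from_rotvec(o['tool_rot']).as_matrix();print(o['t'],o['tool_pos'],o['opening'],o['contact_force'],T[:,1],np.degrees(np.arctan2(T[1,1],T[0,1])))
E
python3 look.py 3
```

```text
scene hook_mouth 0.73 [ 0.543  -0.1554  0.021 ]
side hook_throat 0.73 [ 0.548 -0.113  0.021]
scene hook_throat 0.61 [ 0.5347 -0.1094  0.021 ]
side pot_centre 0.54 [ 0.5723 -0.297   0.04  ]
side pot_centre 0.43 [ 0.5338 -0.0417  0.04  ]
scene pot_centre 0.74 [ 0.5431 -0.0385  0.04  ]
scene pot_centre 0.67 [ 0.5623 -0.3688  0.04  ]
6.8667 [0.541  0.0168 0.017 ] 0.050108412000896385 [-0.6791  0.6949  0.0879] [ 0.069  -0.9976  0.0018] -86.04225200527537
```

View pics/m3.png

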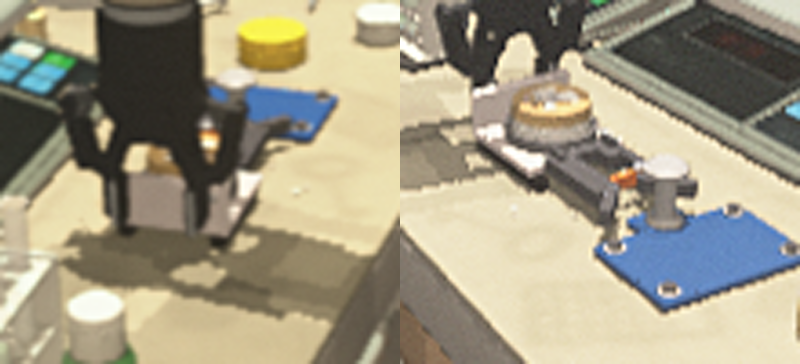

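View pics/w3.png

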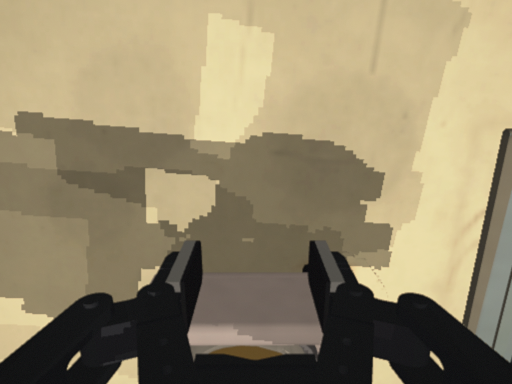

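>>> step_arm --targets '[0.001, 0.005, 0, 0, 0.002, 0.01, 0, 0, 0.003, 0.016, 0, 0.004, 0.0035, 0.022, 0, 0.008, 0.0035, 0.028, 0, 0.008, 0.0035, 0.034, 0, 0.008, 0.0035, 0.04, 0, 0.008, 0.0035, 0.045, 0, 0.008, 0.0035, 0.05, 0, 0.008]'

```text
t: 7.62
tool_pos: [0.548, -0.0327, 0.0171]
tool_rot: [-3.14, -0.095, -0.009]
contact_force: [1.4, 6.9, 0.3]
opening: 0.0499
```

```bash
python3 look.py 4
```

```text
side hook_mouth 0.74 [ 0.5504 -0.1953  0.021 ]
side hook_mouth 0.63 [ 0.5596 -0.1378  0.021 ]
scene hook_mouth 0.78 [ 0.5556 -0.19    0.021 ]
side hook_throat 0.86 [ 0.5394 -0.1445  0.021 ]
side hook_throat 0.61 [ 0.5602 -0.196   0.021 ]
scene hook_throat 0.94 [ 0.5368 -0.1598  0.021 ]
scene hook_throat 0.73 [ 0.5452 -0.2133  0.021 ]
side pot_centre 0.58 [ 0.5672 -0.3051  0.04  ]
side pot_centre 0.46 [ 0.5476 -0.1093  0.04  ]
scene pot_centre 0.91 [ 0.5376 -0.1094  0.04  ]
scene pot_centre 0.59 [ 0.5601 -0.3704  0.04  ]
8.0667 [ 0.5477 -0.0331  0.017 ] 0.05035257995012752 [-0.4364  2.099  -0.7715] [ 0.0611 -0.9981  0.0023] -86.49443472357075
```

View pics/m4.png

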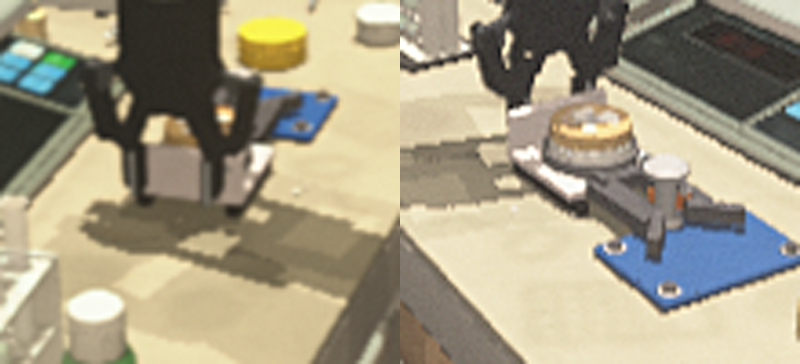

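View pics/w4.png

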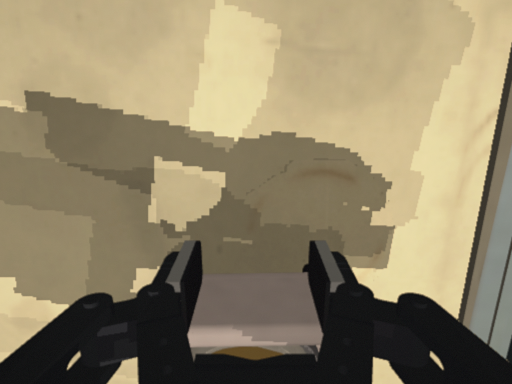

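>>> step_arm --targets '[0, 0.004, 0, 0, 0, 0.008, 0, 0, 0.0005, 0.012, 0, 0, 0.0005, 0.016, 0, 0, 0.0005, 0.02, 0, 0, 0.0005, 0.024, 0, 0, 0.0005, 0.028, 0, 0, 0.0005, 0.031, 0, 0, 0.0005, 0.033, 0, 0, 0.0005, 0.033, 0, 0]'

```text
t: 8.9
tool_pos: [0.5504, -0.0669, 0.0173]
tool_rot: [3.137, 0.095, 0.008]
contact_force: [-0.5, 0.6, 0.0]
opening: 0.05
```

```bash
python3 look.py 5
```

```text
side hook_mouth 0.8 [ 0.5538 -0.2368  0.021 ]
scene hook_mouth 0.78 [ 0.5535 -0.2268  0.021 ]
side hook_throat 0.61 [ 0.5568 -0.2018  0.021 ]
scene hook_throat 0.74 [ 0.5546 -0.1818  0.021 ]
side pot_centre 0.65 [ 0.5653 -0.2947  0.04  ]
side pot_centre 0.56 [ 0.5575 -0.1434  0.04  ]
scene pot_centre 0.88 [ 0.5511 -0.3809  0.04  ]
scene pot_centre 0.57 [ 0.5475 -0.1248  0.04  ]
9.35 [ 0.5503 -0.0659  0.0172] 0.050143585328598805 [-0.9036  0.3309  0.9676] [ 0.0614 -0.9981  0.0025] -86.48219963838378
```

View pics/m5.png

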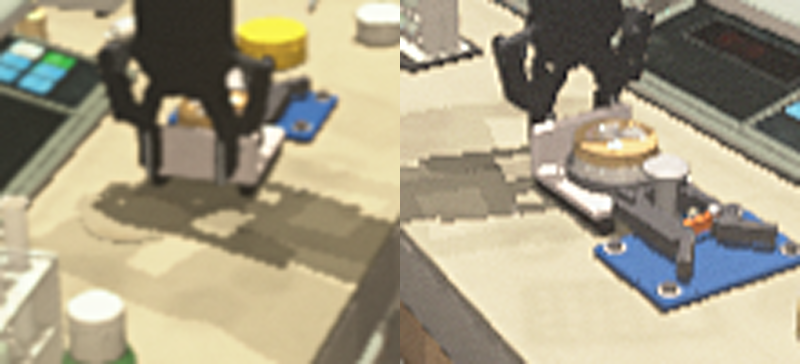

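>>> step_arm --targets '[0, 0.0015, 0, 0, 0, 0.003, 0, 0, 0, 0.004, 0, 0, 0, 0.004, 0, 0]'

```text
t: 9.68
tool_pos: [0.5506, -0.0693, 0.0172]
tool_rot: [3.139, 0.096, 0.008]
contact_force: [1.0, 4.9, 0.4]
opening: 0.0499
```

```bash
python3 - <<'E'
from h import *
o=monitor.get_obs();print(o['t'],o['tool_pos'],o['contact_force'])
E
```

```text
9.6833 [ 0.55064616 -0.06930003  0.0171628 ] [0.95318953 4.87849283 0.35302499]
```

>>> step_arm --targets '[0, -0.01, 0, 0, 0, -0.025, 0, 0, 0, -0.04, 0, 0, 0, -0.045, -0.02, 0, 0, -0.045, -0.05, 0, 0, -0.045, -0.085, 0, 0, -0.045, -0.12, 0, 0, -0.03, -0.15, 0, 0, -0.005, -0.18, 0, 0, 0.03, -0.2, 0, 0, 0.07, -0.2, 0, 0, 0.1, -0.2, 0]'

```text
t: 10.68
tool_pos: [0.5566, -0.1716, 0.2203]
tool_rot: [3.135, 0.095, 0.015]
contact_force: [0.0, 0.4, -0.2]
opening: 0.0499
```

>>> step_arm --targets '[0, 0, 0, 0, 0, 0, 0, 0]'

```text
t: 10.85
tool_pos: [0.5565, -0.1731, 0.2207]
tool_rot: [3.135, 0.091, 0.015]
contact_force: [-0.2, 0.3, 1.3]
opening: 0.0499
```

```bash
python3 look.py 6; python3 -c "
import cv2
p=cv2.imread('pics/w6.png');cv2.imwrite('pics/w6c.png',cv2.resize(p[0:200,160:360],(600,600),interpolation=cv2.INTER_CUBIC))"
```

```text
side hook_mouth 0.67 [ 0.5653 -0.2489  0.021 ]
scene hook_mouth 0.66 [ 0.5553 -0.2435  0.021 ]
side hook_throat 0.64 [ 0.5537 -0.1927  0.021 ]
scene hook_throat 0.82 [ 0.5554 -0.188   0.021 ]
scene hook_throat 0.54 [ 0.5263 -0.1502  0.021 ]
side pot_centre 0.57 [ 0.5679 -0.3049  0.04  ]
side pot_centre 0.48 [ 0.5527 -0.1383  0.04  ]
scene pot_centre 0.73 [ 0.5649 -0.3801  0.04  ]
scene pot_centre 0.59 [ 0.5536 -0.1232  0.04  ]
11.3 [ 0.5567 -0.1709  0.2202] 0.050089134303602074 [ 0.4411  0.2418 -0.4285] [ 0.0619 -0.9981  0.0051] -86.45151329343386
```

View pics/w6.png

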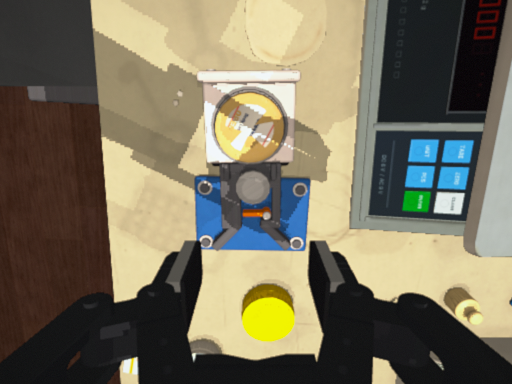

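View pics/w6c.png

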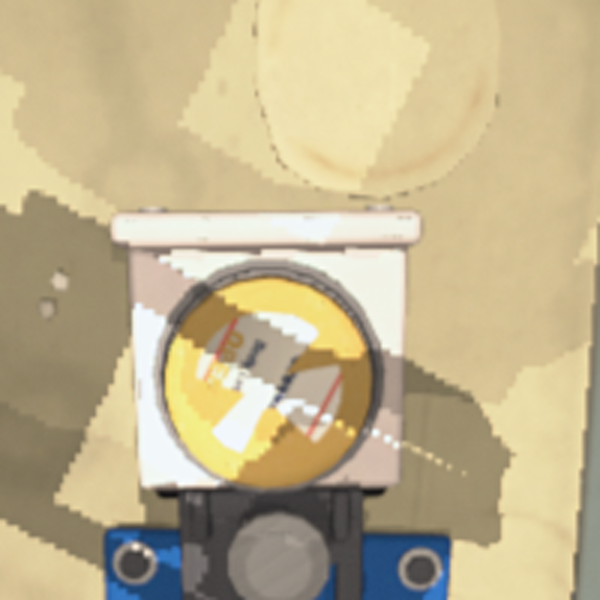

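View pics/m6.png

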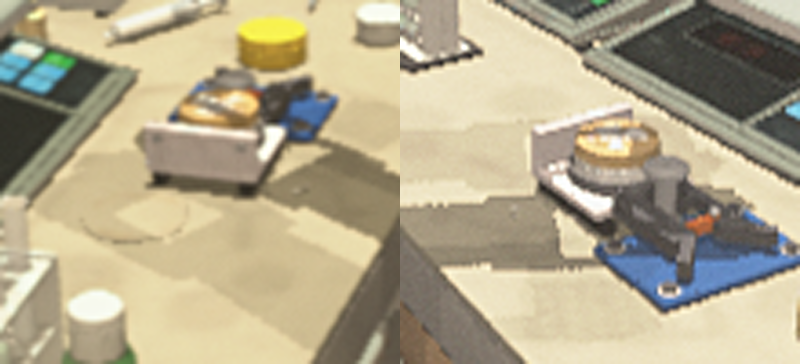

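```bash
python3 -c "
from station import ticket; print(ticket.finish_job())"
```

```text
the job is handed in; nothing more can be done
None
```

The carrier is docked: its hook is fully on the pin and the orange latch has shut again behind it. I handed the job in at about 11.3 s.

I lowered the half-open gripper behind the rear wall and pushed with both fingers. The push covered about 137 mm, with about 3° of turn to line up with the pin. Then I backed off and lifted clear.

**Last checks**
- **Latch:** from above, the orange finger lies straight across the throat (pixel 257, 214) on the mouth side of the pin (253, 187), the same way it lay at the start.
- **Depth:** the last nudge ended where I had worked out fully home to be. The network put the hook's throat point within 2 mm (scene view) and 6 mm (side view) of the measured pin position.
- **Force:** the readings I took stayed at about 7 N or below, and read as zero within noise after I backed off.
- **Pot and bystanders:** the pot stands in its well. The arm stayed clear of the bottle, jar, box and yellow look-alike; I did not re-measure their positions.

**Disagreements:** network points from the side view were up to about 15 mm off along the carrier's travel, because the gripper partly hid the carrier. I relied on the overhead picture, the measured arm position and the force readings instead. The deck front edge measured 87 mm, against the 92 mm given.

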